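# Disinfect the returned medicine jars

### The job

Lift the cover of the disinfecting box all the way back onto its stop, and stand every jar from the grey rubber mat upright in the box, one to a compartment, together with those already in there. Then lower the cover gently until it is fully down, without letting it drop, and press the start button fully in. Leave the amber bottle and the red carton beside the work where they are.

Things in the scene. Friction and masses are not known exactly. Their poses are not given: they have to be found in the camera images.
- uv_box: White disinfecting box, fixed to the counter. Origin: centre of its chamber's underside; x from its front to its hinged back, y to its left, z up. Outside it runs from x = -78 to +74 mm and 228 mm across y; walls 4 mm (front wall 12), rim 62 mm above the counter. A grey control housing, 46 mm wide and as high as the rim, joins its -y side and carries the start button.
- cells (a point): Middle of the chamber's inner floor, 12 mm above the counter, axes as the box. 3 mm dividers, tops 30 mm above this floor, part it into six open compartments, 2 in x by 3 in y, each about 66 by 69 mm inside, their centres within 2 mm of x = -34 or +34 mm and y = -72, 0 or +72 mm from here.
- cover (a joint): Hinge of the box's cover, rad: 0 = down on the rim, 1.75 = leaning back on its open stop. A white hood 152 by 228 by 48 mm high, its top 110 mm above the counter, with amber window, about 0.6 kg, lightly damped but not held: let go below about 1.2 rad it falls shut, beyond about 1.3 it falls back onto the open stop. Down, it clears jars standing in the compartments (tops 100 mm above the counter).
- cover_bar (a point): Middle of the cover's steel grab bar: round, 12 mm thick, 110 mm long, parallel to the box's y, held off the hood's upper front edge: its centre is 34 mm in front of the hood's front face and 14 mm above the hood's top. 124 mm above the counter with the cover down, about 233 mm with it open. The point turns with the cover.
- cover_hinge (a point): Middle of the cover's hinge axis at the box's back rim, 74 mm behind the box's origin and 62 mm up; axis along the box's y. With the cover down the bar is 186 mm in front of it and 62 mm higher; the bar's circle has a radius of 196 mm. The point does not turn with the cover.
- start (a joint): Travel of the white spring push button, in m: 0 = out, 0.006 = fully in (about 5 N). It springs back by itself.
- start_top (a point): Top of the start button (24 mm across), on top of the control housing at the box's -y side, near its front; it is pressed straight down.
- mat: Grey rubber mat, 220 by 270 by 3 mm, fixed to the counter, on which the returned jars stand. Origin: centre of its underside; z up.
- syrup: Amber medicine bottle with black cap, 60 mm across, 170 mm high; a bystander. Origin: centre of its underside.
- carton: Red carton, 60 by 90 by 130 mm; a bystander. Origin: centre of its underside.
- jar0: White porcelain medicine jar with a thick heavy base and a white plastic screw cap, upright: body 42 mm across, cap 44 mm across from 60 to 88 mm above the underside (88 mm high overall), about 0.2 kg. Origin: centre of its underside; z runs up through the cap. One of the returned jars on the mat (three or four of the five are there).
- jar1: White porcelain medicine jar with a thick heavy base and a white plastic screw cap, upright: body 42 mm across, cap 44 mm across from 60 to 88 mm above the underside (88 mm high overall), about 0.2 kg. Origin: centre of its underside; z runs up through the cap. One of the returned jars on the mat (three or four of the five are there).
- jar2: White porcelain medicine jar with a thick heavy base and a white plastic screw cap, upright: body 42 mm across, cap 44 mm across from 60 to 88 mm above the underside (88 mm high overall), about 0.2 kg. Origin: centre of its underside; z runs up through the cap. One of the returned jars on the mat (three or four of the five are there).
- jar3: White porcelain medicine jar with a thick heavy base and a white plastic screw cap, upright: body 42 mm across, cap 44 mm across from 60 to 88 mm above the underside (88 mm high overall), about 0.2 kg. Origin: centre of its underside; z runs up through the cap. One of the returned jars on the mat (three or four of the five are there).
- jar4: White porcelain medicine jar with a thick heavy base and a white plastic screw cap, upright: body 42 mm across, cap 44 mm across from 60 to 88 mm above the underside (88 mm high overall), about 0.2 kg. Origin: centre of its underside; z runs up through the cap. One of the returned jars on the mat (three or four of the five are there).
- jar5: White porcelain medicine jar with a thick heavy base and a white plastic screw cap, upright: body 42 mm across, cap 44 mm across from 60 to 88 mm above the underside (88 mm high overall), about 0.2 kg. Origin: centre of its underside; z runs up through the cap. One of the jars already standing in a compartment of the box (one or two of the three are there).
- jar6: White porcelain medicine jar with a thick heavy base and a white plastic screw cap, upright: body 42 mm across, cap 44 mm across from 60 to 88 mm above the underside (88 mm high overall), about 0.2 kg. Origin: centre of its underside; z runs up through the cap. One of the jars already standing in a compartment of the box (one or two of the three are there).
- jar7: White porcelain medicine jar with a thick heavy base and a white plastic screw cap, upright: body 42 mm across, cap 44 mm across from 60 to 88 mm above the underside (88 mm high overall), about 0.2 kg. Origin: centre of its underside; z runs up through the cap. One of the jars already standing in a compartment of the box (one or two of the three are there).

How it is judged (in metres and radians):
On the way, in this order (a step that is already met when the one before it is completed fails the run):
1. the cover is back on its open stop (value of joint cover above 1.68 rad), for 0.3 s.
2. every jar stands upright in a compartment of the box, the cover still open (z of jar0 in the frame of uv_box between 0.005 and 0.02 m and x of jar0 in the frame of uv_box between -0.06 and 0.06 m and y of jar0 in the frame of uv_box between -0.105 and 0.105 m and angle between each of jar0, jar1, jar2, jar3, jar4, jar5, jar6, jar7's own z axis and vertical below 0.12 rad and z of jar1 in the frame of uv_box between 0.005 and 0.02 m and x of jar1 in the frame of uv_box between -0.06 and 0.06 m and y of jar1 in the frame of uv_box between -0.105 and 0.105 m and z of jar2 in the frame of uv_box between 0.005 and 0.02 m and x of jar2 in the frame of uv_box between -0.06 and 0.06 m and y of jar2 in the frame of uv_box between -0.105 and 0.105 m and z of jar3 in the frame of uv_box between 0.005 and 0.02 m and x of jar3 in the frame of uv_box between -0.06 and 0.06 m and y of jar3 in the frame of uv_box between -0.105 and 0.105 m and z of jar4 in the frame of uv_box between 0.005 and 0.02 m and x of jar4 in the frame of uv_box between -0.06 and 0.06 m and y of jar4 in the frame of uv_box between -0.105 and 0.105 m and z of jar5 in the frame of uv_box between 0.005 and 0.02 m and x of jar5 in the frame of uv_box between -0.06 and 0.06 m and y of jar5 in the frame of uv_box between -0.105 and 0.105 m and z of jar6 in the frame of uv_box between 0.005 and 0.02 m and x of jar6 in the frame of uv_box between -0.06 and 0.06 m and y of jar6 in the frame of uv_box between -0.105 and 0.105 m and z of jar7 in the frame of uv_box between 0.005 and 0.02 m and x of jar7 in the frame of uv_box between -0.06 and 0.06 m and y of jar7 in the frame of uv_box between -0.105 and 0.105 m and value of joint cover above 1.5 rad), for 0.3 s.
3. the cover is fully down with the jars in the box (value of joint cover below 0.03 rad), for 0.3 s.
4. the start button is pressed fully in with the cover down (value of joint start above 0.0045 m and value of joint cover below 0.03 rad), for 0.1 s.
At the end, for the whole second after the job is handed in: Every jar that is present stands upright (within 0.12 rad) on the floor of a compartment of the box (underside less than 20 mm above the counter, so one per compartment), the cover is down (under 0.03 rad), and the start button has been pressed and let go (z of jar0 in the frame of uv_box between 0.005 and 0.02 m and x of jar0 in the frame of uv_box between -0.06 and 0.06 m and y of jar0 in the frame of uv_box between -0.105 and 0.105 m and angle between each of jar0, jar1, jar2, jar3, jar4, jar5, jar6, jar7's own z axis and vertical below 0.12 rad and z of jar1 in the frame of uv_box between 0.005 and 0.02 m and x of jar1 in the frame of uv_box between -0.06 and 0.06 m and y of jar1 in the frame of uv_box between -0.105 and 0.105 m and z of jar2 in the frame of uv_box between 0.005 and 0.02 m and x of jar2 in the frame of uv_box between -0.06 and 0.06 m and y of jar2 in the frame of uv_box between -0.105 and 0.105 m and z of jar3 in the frame of uv_box between 0.005 and 0.02 m and x of jar3 in the frame of uv_box between -0.06 and 0.06 m and y of jar3 in the frame of uv_box between -0.105 and 0.105 m and z of jar4 in the frame of uv_box between 0.005 and 0.02 m and x of jar4 in the frame of uv_box between -0.06 and 0.06 m and y of jar4 in the frame of uv_box between -0.105 and 0.105 m and z of jar5 in the frame of uv_box between 0.005 and 0.02 m and x of jar5 in the frame of uv_box between -0.06 and 0.06 m and y of jar5 in the frame of uv_box between -0.105 and 0.105 m and z of jar6 in the frame of uv_box between 0.005 and 0.02 m and x of jar6 in the frame of uv_box between -0.06 and 0.06 m and y of jar6 in the frame of uv_box between -0.105 and 0.105 m and z of jar7 in the frame of uv_box between 0.005 and 0.02 m and x of jar7 in the frame of uv_box between -0.06 and 0.06 m and y of jar7 in the frame of uv_box between -0.105 and 0.105 m and value of joint cover below 0.03 rad and value of joint start below 0.002 m); the robot touches nothing.
It fails at once if the cover drops or is banged onto the rim (faster than 1.5 rad/s within 0.1 rad of shut) (value of joint cover below 0.1 rad and velocity of joint cover below -1.5 rad/s).
It fails at once if the cover is flung against its open stop (faster than 1.5 rad/s within 0.1 rad of it) (value of joint cover above 1.65 rad and velocity of joint cover above 1.5 rad/s).
It fails at once if the syrup is shifted by more than 20 mm or tipped (distance of syrup from where it was at the start of the episode above 0.02 m or angle between syrup's own z axis and vertical above 0.3 rad).
It fails at once if the carton is shifted by more than 20 mm or tipped (distance of carton from where it was at the start of the episode above 0.02 m or angle between carton's own z axis and vertical above 0.3 rad).
Of jar0, jar1, jar2, jar3, jar4 only 3 to 4 are there at a start; the rules pass over those that are not, and their reading is None.
Of jar5, jar6, jar7 only 1 to 2 are there at a start; the rules pass over those that are not, and their reading is None.
At some moment in a run one of jar0, jar1, jar2, jar3, jar4 may be knocked a few centimetres aside while the robot is not near it.
It also fails if it takes over 208 s, if anything falls off the work surface, if the arm or the gripper's body presses on something with over 40 N, if the wrist force passes 120 N, or if a joint passes its speed limit or range.

### The arm

A 6-joint arm with a two-finger parallel gripper is mounted at the origin on the work surface. World frame = base frame: x ahead of the robot, y to its left, z up, the work surface at z = 0. Lengths are in mm, angles in rad, forces in N, time in s.
With the tool pointing down it reaches from about 350 to 775 mm from the base axis. Payload 7.3 kg.
Tool frame: the origin (TCP) lies midway between the tips of the shut fingers; the grasp point (between the pads) lies 19 mm behind it; z points along the fingers, y is the line along which they close (so a half turn about z gives the same grasp; the last joint's range is limited). The gripper opens to 92 mm and grips with 3 to 60 N. Pads are 19 mm wide; open, the fingers measure 130 mm over their backs; the gripper's body (75 mm by 190 mm) begins 47 mm behind the grasp point.
Start: joints at [-1.49, 0.342, 1.524, -0, 1.275, -0.146], TCP at [118.073, -511.57, 226.741] pointing down, gripper open.
Joint ranges: [-2.53, 2.53], [-0.77, 2.02], [0.04, 2.7], [-1, 4.14], [0.28, 2.66], [-3.11, 3.11]. Speed limits (rad/s): [2.57, 2.57, 3.14, 3.14, 3.14, 3.14].

### API

Orientations are given as [roll, pitch, yaw] about the fixed x, y, z axes, in that order (R = Rz(yaw) Ry(pitch) Rx(roll)).
In Python, from plant import bot gives the robot as it stands.
- The arm moves only by the tool servo_tool, never from a script. Its argument "deltas" is a list of rows, each a list of 2 entries, a list of its own where there are three numbers: the shift along the tool's x, y, z in m, then the turn, a rotation vector about the tool's x, y, z in degrees. A call has 1 to 20 rows; each row shifts and turns the commanded pose from where the row before left it, along the tool's axes as they then stand; what a row does not reach is not made up. A row lasts 1/8 s, in which the tool goes at most 62.5 mm and 10.7 degrees, less where a joint would pass 70% of its speed; a pose out of reach is approached as far as the arm can. A call with a gripper value outside its range is refused whole. "fingers" is the opening, from 0 (shut) to 1 (fully open), set as the call begins (left out, the last holds). The fingers move at their own pace and stop on an object; the grip force is fixed at half the most. Time passes only in rows, so rows that do not move let the fingers close. It gives the time, the measured TCP pose, the force, the opening and the grip force at its end, in the units of the state.
- bot.get_obs(): the state, without advancing time (a new reading comes with each control period).
- bot.capture(name): name is "side" or "top" or "wrist"; returns the picture (384x512x3 uint8, red, green, blue); there is no depth.
- bot.camera_model(name): a dict with "mtx" (3x3 intrinsics, pixels), "dist" ([k1, k2, p1, p2, k3] as OpenCV has them; the pictures are not rectified), "xyz" and "rotation" of the camera in the world. Camera axes: x right, y down, z forward; pixel columns grow to the right and rows downward; lengths in mm; the calibration is good to about 2 mm. A picture is of the moment at which its call begins: read the wrist's pose just before it. camera_model takes no time and is no camera call; for the wrist camera it gives the pose at the moment of the call.
- bot.close_job(): hands the job in; it is judged then, once.
The state is a dict: "time": time; "joint_positions": joint angles; "dq": joint speeds; "tau": joint torques, N m; "tool_pos": TCP position; "tcp_rot": TCP orientation; "contact_force": force on the tool from outside, world axes, zero at the start; "moment": the same for the moment, N m; "grip_width": finger opening in mm; "finger_force": force on a finger pad.
Only numpy, scipy, OpenCV 4.12 (cv2) and the standard library are available. Lean on these libraries where they do the work, as an engineer would, in place of code of your own. Each camera call takes 0.05 s, during which the arm holds its last target. There are 200 camera calls.

## Working session

There is one attempt and no reset: what is moved stays moved. The work goes in short steps, Python scripts to look and compute and a tool call to move; the robot and the scene stay as the last step left them, time stands still between calls to the robot, and variables do not carry over. Pictures are saved under pics/ and viewed, at most 14 in all, crops included, and the job is handed in when it is done.

Besides the shell and the picture viewer there is one more tool, called after "Request:" as name(argument=value, ...) on one line, values as JSON. servo_tool: Moves the arm, as the interface text tells. Its arguments: {"type":"object","properties":{"deltas":{"type":"array"},"fingers":{"type":"number"}},"required":["deltas"]}

```bash
ls; mkdir -p pics; cat > h.py <<'E'
import numpy as np, cv2
from plant import bot
from scipy.spatial.transform import Rotation as R
def snap(n,f):
    m=bot.camera_model(n); im=bot.capture(n); cv2.imwrite(f'pics/{f}.png',im[:,:,::-1]); np.save(f'pics/{f}.npy',m,allow_pickle=True); return im,m
def rot(m):
    r=np.array(m['rotation'],float)
    return r if r.shape==(3,3) else R.from_euler('xyz',r).as_matrix()
def ray(m,uv):
    p=cv2.undistortPoints(np.array(uv,float).reshape(-1,1,2),np.array(m['mtx'],float),np.array(m['dist'],float)).reshape(-1,2)
    d=np.c_[p,np.ones(len(p))]@rot(m).T
    return np.array(m['xyz'],float),d
def plane(m,uv,z):
    o,d=ray(m,uv); return o+d*((z-o[2])/d[:,2])[:,None]
def proj(m,P):
    r=rot(m); P=np.array(P,float).reshape(-1,3)
    rv=cv2.Rodrigues(r.T)[0]; t=-r.T@np.array(m['xyz'],float)
    return cv2.projectPoints(P,rv,t,np.array(m['mtx'],float),np.array(m['dist'],float))[0].reshape(-1,2)
def tri(a,ua,b,ub):
    o1,d1=ray(a,ua);o2,d2=ray(b,ub);out=[]
    for x,y in zip(d1,d2):
        s=np.linalg.lstsq(np.c_[x,-y],o2-o1,rcond=None)[0]
        p,q=o1+s[0]*x,o2+s[1]*y; out.append(np.r_[(p+q)/2,np.linalg.norm(p-q)])
    return np.array(out)
def load(f): return cv2.imread(f'pics/{f}.png')[:,:,::-1],np.load(f'pics/{f}.npy',allow_pickle=True).item()
E
python3 - <<'E'
from h import *
for n in('side','top'):
    im,m=snap(n,n+'0'); print(m)
o=bot.get_obs();print(o)
print(bot.camera_model('wrist'))
E
```

```text
pics
{'mtx': array([[368.11752626,   0.        , 256.29153383],
       [  0.        , 368.11752626, 192.50130616],
       [  0.        ,   0.        ,   1.        ]]), 'dist': array([-0.01311015,  0.        ,  0.        ,  0.        ,  0.        ]), 'xyz': array([ 455.01655158, -984.01488883,  877.94020144]), 'rotation': array([-2.24141611,  0.009812  , -0.06572335])}
{'mtx': array([[414.12071159,   0.        , 251.48638962],
       [  0.        , 414.12071159, 192.07083214],
       [  0.        ,   0.        ,   1.        ]]), 'dist': array([0.04631148, 0.        , 0.        , 0.        , 0.        ]), 'xyz': array([ 387.42464686,  -34.40392986, 1384.99888001]), 'rotation': array([-3.05896623,  0.01188396, -1.58312837])}
{'time': 0.1, 'joint_positions': array([-1.49003123e+00,  3.42662940e-01,  1.52492514e+00,  3.28266628e-05,
        1.27537414e+00, -1.46001817e-01]), 'dq': array([-3.44869483e-05, -9.73243221e-04, -2.74345649e-03,  1.51995289e-03,
       -1.60012219e-03,  2.77922058e-04]), 'tau': array([ 1.67834471e-03, -4.32004452e+01, -2.44693869e+01,  7.18878047e-02,
        5.26035775e-02, -4.65901928e-05]), 'tool_pos': array([ 118.0365091 , -511.19389781,  226.10804263]), 'tcp_rot': array([-3.14024223e+00, -2.30306554e-04,  2.26757178e-01]), 'contact_force': array([0.01140277, 0.08738622, 0.57828598]), 'moment': array([0.04841993, 0.00960009, 0.01122001]), 'finger_force': 0.0, 'grip_width': 91.69429033128671}
{'mtx': array([[269.57699124,   0.        , 258.77546948],
       [  0.        , 269.57699124, 185.70883991],
       [  0.        ,   0.        ,   1.        ]]), 'dist': array([0.01614316, 0.        , 0.        , 0.        , 0.        ]), 'xyz': array([ 200.48847485, -491.19074003,  383.83897076]), 'rotation': array([ 2.82849601e+00,  1.93106313e-03, -1.34327614e+00])}
```

View pics/top0.png

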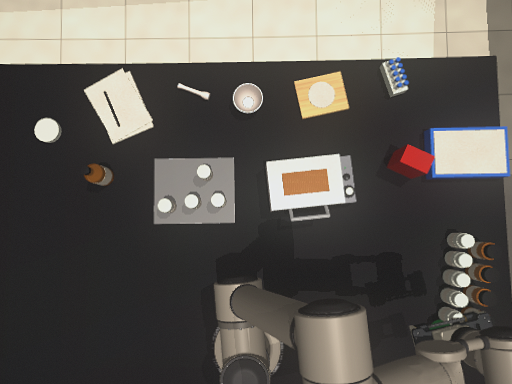

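View pics/side0.png

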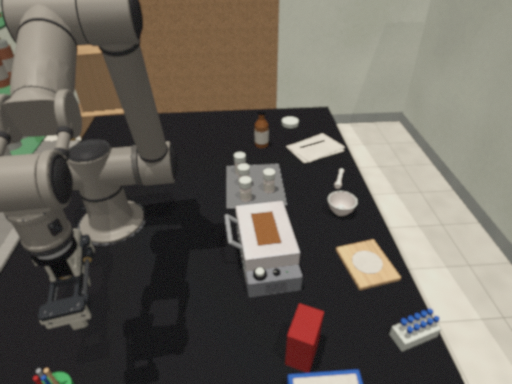

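Top view: four white jars on the mat at about (165,205), (191,201), (218,200) and (204,172). The box is at (305,180) with its bar at (310,214), the button is at (349,191), the syrup at (98,174) and the carton at (412,161). The side view shows the same items: jars at (240,158)–(269,174), bar at (232,232), button at (260,272).

```bash
python3 - <<'E'
from h import *
T,mt=load('top0');S,ms=load('side0')
def blobs(im,x0,y0,x1,y1,thr,lo=20,hi=4000):
    g=im[y0:y1,x0:x1].min(2)
    n,l,s,c=cv2.connectedComponentsWithStats((g>thr).astype(np.uint8))
    return [(s[i,4],s[i,:4]+[x0,y0,0,0],c[i]+[x0,y0]) for i in range(1,n) if lo<s[i,4]<hi]
for b in blobs(T,150,155,240,226,185): print('T',b)
for b in blobs(S,224,145,284,207,165): print('S',b)
for p in [(165,205),(191,201),(218,200),(204,172)]: print(plane(mt,[p],88+3))
# big crops to see box
a=cv2.resize(T[145:230,255:365],None,fx=7,fy=7,interpolation=cv2.INTER_CUBIC)
b=cv2.resize(S[150:300,215:310],None,fx=4,fy=4,interpolation=cv2.INTER_CUBIC)
cv2.imwrite('pics/c1.png',a[:,:,::-1]);cv2.imwrite('pics/c2.png',b[:,:,::-1])
E
```

```text
T (np.int32(141), array([197, 165,  13,  13]), array([203.10638298, 171.05673759]))
T (np.int32(144), array([211, 193,  13,  14]), array([217.29166667, 199.59027778]))
T (np.int32(141), array([185, 195,  13,  13]), array([191.        , 200.87234043]))
T (np.int32(141), array([158, 199,  14,  13]), array([164.17730496, 205.0141844 ]))
S (np.int32(46), array([235, 152,  10,   6]), array([239.32608696, 154.80434783]))
S (np.int32(59), array([238, 164,  11,   6]), array([242.93220339, 166.54237288]))
S (np.int32(71), array([263, 168,  12,   7]), array([268.57746479, 171.11267606]))
S (np.int32(72), array([239, 176,  12,   8]), array([244.75      , 179.41666667]))
S (np.int32(188), array([236, 201,  48,   6]), array([264.54255319, 204.25531915]))
[[457.79061002 250.75287727  91.        ]]
[[469.23663533 169.45705497  91.        ]]
[[471.2506098   84.85887167  91.        ]]
[[560.20915638 128.46334124  91.        ]]
```

View pics/c1.png

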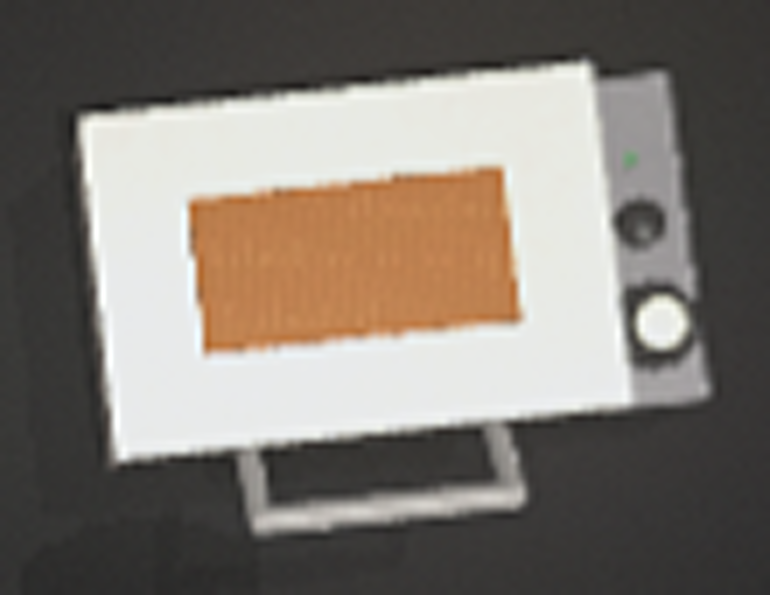

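View pics/c2.png

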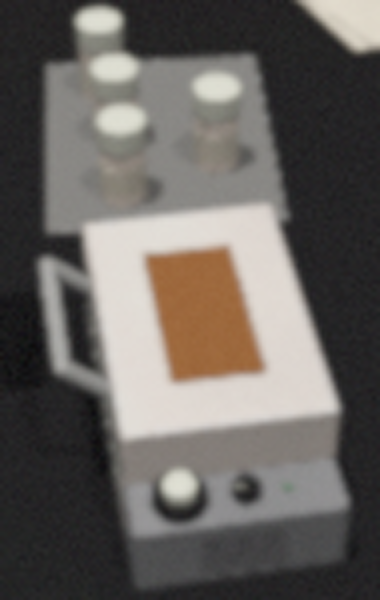

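The crops show the hood-top corners, the bar ends and the white button clearly in both views, so I'll triangulate them.

```bash
python3 - <<'E'
from h import *
T,mt=load('top0');S,ms=load('side0')
off=lambda P,k,o:(np.array(P,float)+.5)/k-.5+o
t=off([(80,115),(592,62),(632,402),(117,462),(262,522),(520,495),(662,322)],7,[255,145])
s=off([(275,205),(338,412),(122,440),(83,226),(45,262),(62,372),(179,483)],4,[215,150])
r=tri(mt,t,ms,s);print(np.round(r,1))
jt=[(203.1,171.06),(217.3,199.6),(191,200.9),(164.2,205)];js=[(268.6,171.1),(244.75,179.4),(242.9,166.5),(239.3,154.8)]
print(np.round(tri(mt,jt,ms,js),1)); print(np.round(plane(mt,jt,91),1))
c=plane(mt,t[:4],110);print(c.round(1)); print('bar',plane(mt,t[4:6],124).round(1),'btn',plane(mt,t[6:],64).round(1),'hood c',c.mean(0))
a=(c[0]+c[1]-c[2]-c[3])[:2];b=(c[0]+c[3]-c[1]-c[2])[:2];print(np.arctan2(a[1],a[0]),np.arctan2(-b[0],b[1]),np.linalg.norm(a)/2,np.linalg.norm(b)/2)
E
```

```text
[[ 593.1  -67.   108.5    6.7]
 [ 611.2 -294.   108.4    2.5]
 [ 460.1 -307.2  107.2    2.3]
 [ 437.4  -80.7  108.3    4.1]
 [ 409.  -142.3  126.8    2.1]
 [ 420.  -254.4  122.2    3.2]
 [ 497.5 -327.    82.4    2.8]]
[[564.9 131.4  90.    3.1]
 [474.3  87.2  89.5   3.4]
 [471.  169.7  89.8   2.8]
 [459.6 253.8  89.1   3.3]]
[[563.2 131.3  91. ]
 [472.5  87.   91. ]
 [469.6 169.5  91. ]
 [457.8 253.3  91. ]]
[[ 589.4  -66.8  110. ]
 [ 609.7 -293.6  110. ]
 [ 458.8 -306.6  110. ]
 [ 435.3  -80.7  110. ]]
bar [[ 408.  -142.6  124. ]
 [ 418.4 -254.2  124. ]] btn [[ 497.7 -331.1   64. ]] hood c [ 523.31539563 -186.95238378  110.        ]
0.08811483765811166 0.09642184584888203 153.10985969466532 227.3764643569346
```

Box yaw is about 0.092 rad (5.3°) with origin near (525,-187). The bar is near (413.5,-198,124), and the four jar tops at about 90 mm match the text. Next I turn the tool so it closes along box x and go above the bar.

Request:
servo_tool(deltas=[[[0,0,0],[0,0,-10]],[[0,0,0],[0,0,-10]],[[0,0,0],[0,0,-10]],[[0,0,0],[0,0,-10]],[[0,0,0],[0,0,-10]],[[0,0,0],[0,0,-10]],[[0,0,0],[0,0,-10]],[[0,0,0],[0,0,-10]],[[0,0,0],[0,0,-2.3]],[[0.0286,0.0324,0.004],[0,0,0]],[[0.0286,0.0324,0.004],[0,0,0]],[[0.0286,0.0324,0.004],[0,0,0]],[[0.0286,0.0324,0.004],[0,0,0]],[[0.0286,0.0324,0.004],[0,0,0]],[[0.0286,0.0324,0.004],[0,0,0]],[[0.0286,0.0324,0.004],[0,0,0]],[[0.0286,0.0324,0.004],[0,0,0]],[[0.0286,0.0324,0.004],[0,0,0]],[[0.0286,0.0324,0.004],[0,0,0]]], fingers=0.38)

```text
time: 2.48
tool_pos: [415.0, -195.7, 186.4]
tcp_rot: [-3.141, -0.0, 1.663]
contact_force: [0.6, -0.7, -0.1]
grip_width: 34.9
finger_force: 0.0
```

```bash
cat >> h.py <<'E'
def go(p,yaw=None):
    o=bot.get_obs();r=R.from_euler('xyz',o['tcp_rot'])
    print('t',round(o['time'],2),'pos',o['tool_pos'].round(1),'rot',o['tcp_rot'].round(3),'F',o['contact_force'].round(1),'w',round(o['grip_width'],1),'ff',round(o['finger_force'],1))
    if p is not None:
        if yaw is not None:
            t=R.from_euler('xyz',[np.pi,0,yaw]); print('turn deg',np.degrees((r.inv()*t).as_rotvec()).round(1)); r2=t
        else: r2=r
        d=np.array(p)-o['tool_pos']; print('d world',d.round(1),'d tool now',r.inv().apply(d).round(1),'d tool after turn',r2.inv().apply(d).round(1))
E
python3 - <<'E'
from h import *
go((413.5,-198,140),1.663)
for n in('wrist','top'): snap(n,n+'1')
E
```

```text
t 2.48 pos [ 415.  -195.7  186.4] rot [-3.141 -0.     1.663] F [ 0.6 -0.7 -0.1] w 34.9 ff 0.0
turn deg [-0. -0.  0.]
d world [ -1.5  -2.3 -46.4] d tool now [-2.2 -1.7 46.4] d tool after turn [-2.2 -1.7 46.4]
```

View pics/wrist1.png

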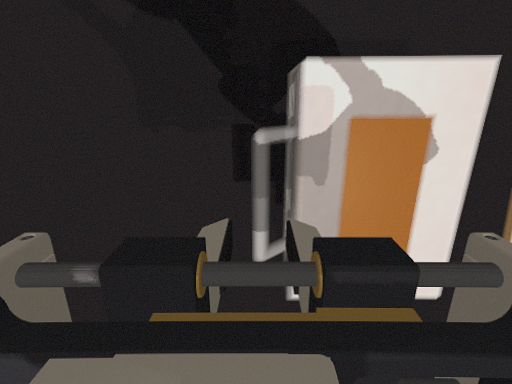

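The wrist view shows the bar at columns 254–270, rows 135–255, between the fingers, with the hood edge at column 290. I'll check this against the plane of the bar.

```bash
python3 - <<'E'
from h import *
W,m=load('wrist1')
g=W[:,:,:].min(2).astype(int)
for r in (160,180,200,220): 
    c=np.where(g[r,240:282]>70)[0]+240; print(r,c.min(),c.max(),plane(m,[((c.min()+c.max())/2,r)],124).round(1), plane(m,[(c.min(),r),(c.max(),r)],124)[:,0].round(1))
E
```

```text
160 254 267 [[ 413.8 -159.1  124. ]] [408.4 419.2]
180 254 266 [[ 415.1 -176.4  124. ]] [410.  420.1]
200 253 267 [[ 416.8 -194.5  124. ]] [410.7 422.9]
220 253 267 [[ 418.6 -213.6  124. ]] [412.3 424.8]
```

Request:
servo_tool(deltas=[[[-0.001,0,0.012],[0,0,0]],[[-0.001,0,0.012],[0,0,0]],[[0,0,0.012],[0,0,0]],[[0,0,0.012],[0,0,0]],[[0,0,0.012],[0,0,0]],[[0,0,0.012],[0,0,0]],[[0,0,0],[0,0,0]]])

```text
time: 3.45
tool_pos: [414.0, -198.5, 113.7]
tcp_rot: [-3.14, -0.001, 1.663]
contact_force: [0.2, 0.4, -0.8]
grip_width: 35.0
finger_force: 0.0
```

Request:
servo_tool(deltas=[[[0,0,0],[0,0,0]],[[0,0,0],[0,0,0]],[[0,0,0],[0,0,0]],[[0,0,0],[0,0,0]],[[0,0,0],[0,0,0]]], fingers=0)

```text
time: 4.08
tool_pos: [414.6, -199.0, 115.1]
tcp_rot: [3.141, 0.001, 1.663]
contact_force: [-1.4, -0.4, 4.0]
grip_width: 11.2
finger_force: 30.0
```

Gripped the bar. Next, the rows for the arc.

```bash
python3 - <<'E'
import numpy as np
a0=np.arctan2(62,-186)
th=np.r_[0,np.cumsum([.04,.07]+[.09]*16+[.07,.05,.04,.03])];print(th[-1],len(th))
P=196*np.c_[np.cos(a0-th),np.sin(a0-th)]
d=np.diff(P,axis=0);print([[0,round(x/1000,4),round(-z/1000,4)] for x,z in d])
E
```

```text
1.7400000000000004 23
[[0, np.float64(0.0026), np.float64(-0.0074)], [0, np.float64(0.0053), np.float64(-0.0127)], [0, np.float64(0.0081), np.float64(-0.0157)], [0, np.float64(0.0095), np.float64(-0.0149)], [0, np.float64(0.0108), np.float64(-0.014)], [0, np.float64(0.012), np.float64(-0.0129)], [0, np.float64(0.0131), np.float64(-0.0118)], [0, np.float64(0.0141), np.float64(-0.0106)], [0, np.float64(0.015), np.float64(-0.0093)], [0, np.float64(0.0158), np.float64(-0.0079)], [0, np.float64(0.0164), np.float64(-0.0064)], [0, np.float64(0.0169), np.float64(-0.0049)], [0, np.float64(0.0173), np.float64(-0.0034)], [0, np.float64(0.0175), np.float64(-0.0018)], [0, np.float64(0.0176), np.float64(-0.0002)], [0, np.float64(0.0176), np.float64(0.0013)], [0, np.float64(0.0174), np.float64(0.0029)], [0, np.float64(0.0171), np.float64(0.0045)], [0, np.float64(0.013), np.float64(0.0045)], [0, np.float64(0.009), np.float64(0.0038)], [0, np.float64(0.0071), np.float64(0.0033)], [0, np.float64(0.0052), np.float64(0.0027)]]
```

Request:
servo_tool(deltas=[[[0,0.0026,-0.0074],[0,0,0]],[[0,0.0053,-0.0127],[0,0,0]],[[0,0.0081,-0.0157],[0,0,0]],[[0,0.0095,-0.0149],[0,0,0]],[[0,0.0108,-0.014],[0,0,0]],[[0,0.012,-0.0129],[0,0,0]],[[0,0.0131,-0.0118],[0,0,0]],[[0,0.0141,-0.0106],[0,0,0]],[[0,0.015,-0.0093],[0,0,0]],[[0,0.0158,-0.0079],[0,0,0]],[[0,0,0],[0,0,0]]])

```text
time: 5.45
tool_pos: [520.5, -189.3, 234.0]
tcp_rot: [3.142, 0.002, 1.664]
contact_force: [-6.1, -0.8, 10.9]
grip_width: 11.1
finger_force: 30.0
```

```bash
python3 - <<'E'
from h import *
go(None)
E
```

```text
t 5.45 pos [ 520.5 -189.3  234. ] rot [3.142e+00 2.000e-03 1.664e+00] F [-6.1 -0.8 10.9] w 11.1 ff 30.0
```

Request:
servo_tool(deltas=[[[0,0.0164,-0.0064],[0,0,0]],[[0,0.0169,-0.0049],[0,0,0]],[[0,0.0173,-0.0034],[0,0,0]],[[0,0.0175,-0.0018],[0,0,0]],[[0,0.0176,-0.0002],[0,0,0]],[[0,0.0176,0.0013],[0,0,0]],[[0,0.0174,0.0029],[0,0,0]],[[0,0.015,0.0038],[0,0,0]],[[0,0.011,0.0031],[0,0,0]],[[0,0.009,0.0037],[0,0,0]],[[0,0.0071,0.0033],[0,0,0]],[[0,0.0052,0.0027],[0,0,0]],[[0,0.003,0.0016],[0,0,0]],[[0,0,0],[0,0,0]]])

```text
time: 7.2
tool_pos: [690.7, -173.6, 226.1]
tcp_rot: [3.142, 0.001, 1.663]
contact_force: [1.3, -4.1, -0.9]
grip_width: 11.0
finger_force: 30.0
```

```bash
python3 - <<'E'
from h import *
go(None); snap('side','side2')
E
```

```text
t 7.2 pos [ 690.7 -173.6  226.1] rot [3.142e+00 1.000e-03 1.663e+00] F [ 1.3 -4.1 -0.9] w 11.0 ff 30.0
```

View pics/side2.png

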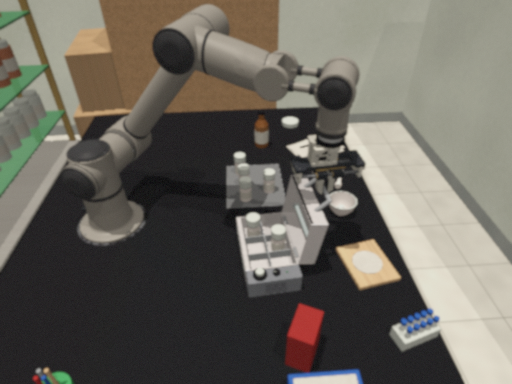

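The side view shows the cover open on the gripper, with two jars in the box at (253,222) and (278,235). I'll nudge the cover onto its stop, release and rise.

Request:
servo_tool(deltas=[[[0,0.0015,0.0008],[0,0,0]],[[0,0.0015,0.0008],[0,0,0]],[[0,0,0],[0,0,0]],[[0,0,0],[0,0,0]]])

```text
time: 7.75
tool_pos: [693.5, -173.4, 224.7]
tcp_rot: [3.142, 0.0, 1.663]
contact_force: [1.0, -4.7, -1.6]
grip_width: 10.6
finger_force: 30.0
```

Request:
servo_tool(deltas=[[[0,0,0],[0,0,0]],[[0,0,0],[0,0,0]],[[0,0,0],[0,0,0]],[[0,0,-0.005],[0,0,0]],[[0,0,-0.015],[0,0,0]],[[0,0,-0.025],[0,0,0]],[[0,0,-0.03],[0,0,0]],[[0.03,-0.02,-0.02],[0,0,0]],[[0.04,-0.02,0],[0,0,0]],[[0.04,-0.02,0],[0,0,0]],[[0.04,-0.02,0],[0,0,0]],[[0.04,-0.02,0],[0,0,0]],[[0.04,-0.02,0],[0,0,0]],[[0.02,-0.01,0],[0,0,0]],[[0,0,0],[0,0,0]]], fingers=0.45)

```text
time: 9.62
tool_pos: [541.0, 64.8, 320.8]
tcp_rot: [3.14, 0.0, 1.665]
contact_force: [0.9, -0.4, -0.2]
grip_width: 40.8
finger_force: 0.0
```

```bash
python3 - <<'E'
from h import *
go(None); im,m=snap('top','top3')
a=cv2.resize(im[130:235,140:365],None,fx=3.5,fy=3.5,interpolation=cv2.INTER_CUBIC);cv2.imwrite('pics/c3.png',a[:,:,::-1])
im,m=snap('side','side3')
E
```

```text
t 9.62 pos [541.   64.8 320.8] rot [3.14  0.    1.665] F [ 0.9 -0.4 -0.2] w 40.8 ff 0.0
```

View pics/c3.png

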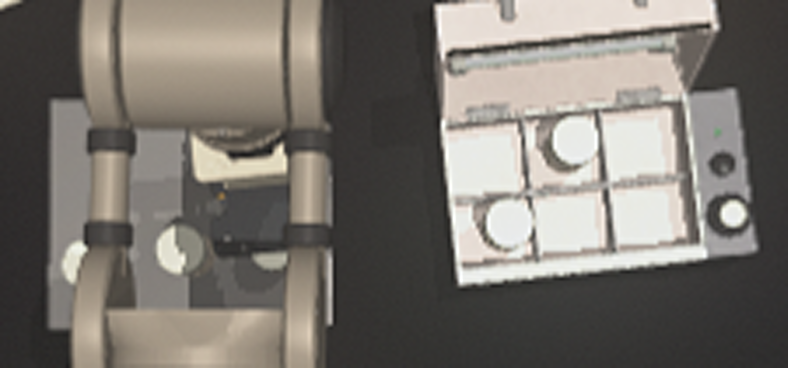

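The cover is on its stop. Jars stand in the back-middle cell (crop 574,140) and the front-left cell (crop 508,222). Four cells are free: back-left, back-right, front-middle and front-right. I'll work out the cell targets.

```bash
cat >> h.py <<'E'
O=np.array([525.3,-186.8]);YW=.092
def b2w(x,y): c,s=np.cos(YW),np.sin(YW); return O+np.array([c*x-s*y,s*x+c*y])
def w2b(p): c,s=np.cos(YW),np.sin(YW); d=np.array(p[:2])-O; return np.array([c*d[0]+s*d[1],-s*d[0]+c*d[1]])
def mats(f=None,z=91):
    im,m=load(f) if f else snap('top','t%d'%int(bot.get_obs()['time']*10))
    q=proj(m,[[620,310,3],[620,20,3],[390,20,3],[390,310,3]]).astype(int); x0,y0=q.min(0);x1,y1=q.max(0)
    g=(im[y0:y1,x0:x1].min(2)>185).astype(np.uint8); n,l,s,c=cv2.connectedComponentsWithStats(g)
    for i in range(1,n):
        if 60<s[i,4]<260: print('area',s[i,4],'wh',s[i,2:4],plane(m,[c[i]+[x0,y0]],z)[0].round(1))
E
python3 - <<'E'
from h import *
T,m=load('top3');S,ms=load('side3')
u=(np.array([(574,140),(508,222),(529,192),(606,182)])+.5)/3.5-.5+[140,130]
for q,z in zip(u,(100,100,42,42)):
    p=plane(m,[q],z)[0];print(p.round(1),w2b(p).round(1))
g=(S[205:250,240:292].min(2)>165).astype(np.uint8)
n,l,s,c=cv2.connectedComponentsWithStats(g);print([(s[i],c[i]+[240,205]) for i in range(1,n) if s[i,4]>25])
for k in [(34,72),(34,0),(34,-72),(-34,72),(-34,0),(-34,-72)]: print(k,b2w(*k).round(1))
E
```

```text
[ 562.1 -184.1  100. ] [36.9 -0.6]
[ 489.5 -123.9  100. ] [-29.8  65.9]
[ 521.9 -148.    42. ] [ 0.1 38.9]
[ 530.2 -219.6   42. ] [  1.9 -33.1]
[(array([ 22,   7,  30,  34, 383], dtype=int32), array([280.1462141 , 226.79373368])), (array([  6,   8,  14,   9, 102], dtype=int32), array([252.61764706, 216.95098039])), (array([  0,  12,  25,  33, 241], dtype=int32), array([248.57676349, 240.97510373])), (array([27, 37,  4,  8, 29], dtype=int32), array([268.65517241, 245.31034483]))]
(34, 72) [ 552.5 -112. ]
(34, 0) [ 559.2 -183.7]
(34, -72) [ 565.8 -255.4]
(-34, 72) [ 484.8 -118.2]
(-34, 0) [ 491.4 -189.9]
(-34, -72) [ 498.1 -261.6]
```

Request:
servo_tool(deltas=[[[0,0,0],[0,0,-10]],[[0,0,0],[0,0,-10]],[[0,0,0],[0,0,-10]],[[0,0,0],[0,0,-10]],[[0,0,0],[0,0,-10]],[[0,0,0],[0,0,-10]],[[0,0,0],[0,0,-10]],[[0,0,0],[0,0,-10]],[[0,0,0],[0,0,-10]],[[0.03,-0.0285,0.02],[0,0,0]],[[0.03,-0.0285,0.02],[0,0,0]],[[0.03,-0.0285,0.02],[0,0,0]],[[0.03,-0.0285,0.02],[0,0,0]],[[0,0,0],[0,0,0]]], fingers=0.75)

```text
time: 11.48
tool_pos: [430.5, -63.1, 238.4]
tcp_rot: [3.141, -0.003, -3.054]
contact_force: [1.6, -0.5, 0.3]
grip_width: 68.7
finger_force: 0.0
```

```bash
sed -i 's/^O=np.*;YW/O=np.array([526.0,-185.8]);YW/' h.py; python3 - <<'E'
from h import *
mats(); go((473.5,87,66),np.pi+YW)
E
```

```text
area 142 wh [13 13] [563.4 131.2  91. ]
area 144 wh [13 14] [472.6  87.1  91. ]
area 141 wh [13 13] [469.6 169.5  91. ]
area 141 wh [14 13] [457.8 253.3  91. ]
t 11.53 pos [432.1 -62.4 239.4] rot [ 3.142e+00 -1.000e-03 -3.053e+00] F [-0.3 -0.9  0.7] w 68.9 ff 0.0
turn deg [ 0.  -0.  -0.2]
d world [  41.4  149.4 -173.4] d tool now [-54.6 145.1 173.4] d tool after turn [-55.  145.  173.4]
```

Request:
servo_tool(deltas=[[[-0.011,0.029,0.018],[0,0,0]],[[-0.011,0.029,0.018],[0,0,0]],[[-0.011,0.029,0.018],[0,0,0]],[[-0.011,0.029,0.018],[0,0,0]],[[-0.011,0.029,0.018],[0,0,0]],[[0,0,0.006],[0,0,0]],[[0,0,0.018],[0,0,0]],[[0,0,0.02],[0,0,0]],[[0,0,0.02],[0,0,0]],[[0,0,0.015],[0,0,0]],[[0,0,0.004],[0,0,0]],[[0,0,0],[0,0,0]]])

```text
time: 13.02
tool_pos: [474.1, 88.5, 67.0]
tcp_rot: [-3.141, 0.001, -3.05]
contact_force: [0.1, 0.1, 0.1]
grip_width: 69.0
finger_force: 0.0
```

```bash
python3 - <<'E'
from h import *
go((473.5,87,66),np.pi+YW); snap('wrist','w4')
E
```

```text
t 13.03 pos [474.1  88.5  67. ] rot [-3.141e+00  1.000e-03 -3.050e+00] F [0.1 0.1 0.1] w 69.0 ff 0.0
turn deg [-0.  0.  0.]
d world [-0.6 -1.5 -1. ] d tool now [ 0.8 -1.4  1. ] d tool after turn [ 0.8 -1.4  1. ]
```

View pics/w4.png

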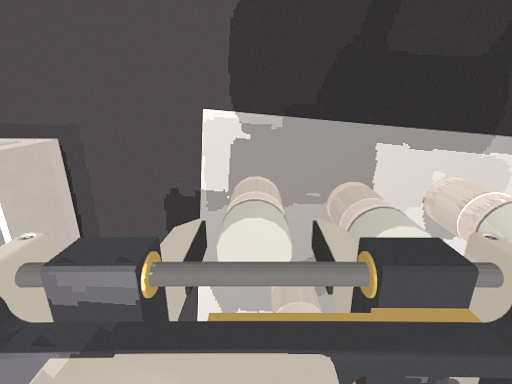

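The wrist view shows the jar cap at (253,235) between the open fingers. Close and lift.

Request:
servo_tool(deltas=[[[0,0,0],[0,0,0]],[[0,0,0],[0,0,0]],[[0,0,0],[0,0,0]],[[0,0,0],[0,0,0]],[[0,0,0],[0,0,0]],[[0,0,-0.01],[0,0,0]],[[0,0,-0.025],[0,0,0]],[[0,0,-0.035],[0,0,0]],[[0,0,-0.035],[0,0,0]],[[0,0,-0.02],[0,0,0]],[[0,0,0],[0,0,0]]], fingers=0)

```text
time: 14.45
tool_pos: [474.1, 88.9, 193.1]
tcp_rot: [-3.141, 0.003, -3.049]
contact_force: [-0.3, -0.4, -2.3]
grip_width: 43.3
finger_force: 29.8
```

```bash
python3 - <<'E'
from h import *
go((*b2w(32,75),77),np.pi+YW)
E
```

```text
t 14.45 pos [474.1  88.9 193.1] rot [-3.141e+00  3.000e-03 -3.049e+00] F [-0.3 -0.4 -2.3] w 43.3 ff 29.8
turn deg [-0.   0.2  0. ]
d world [  76.8 -197.1 -116.1] d tool now [ -57.9 -203.3  116.4] d tool after turn [ -58.4 -203.3  116.1]
```

Request:
servo_tool(deltas=[[[-0.005,-0.02,0],[0,0,0]],[[-0.01,-0.033,0],[0,0,0]],[[-0.01,-0.033,0],[0,0,0]],[[-0.01,-0.034,0],[0,0,0]],[[-0.01,-0.034,0],[0,0,0]],[[-0.008,-0.03,0],[0,0,0]],[[-0.005,-0.02,0],[0,0,0]],[[0,0,0],[0,0,0]],[[0,0,0.02],[0,0,0]],[[0,0,0.025],[0,0,0]],[[0,0,0.01],[0,0,0]],[[0,0,0],[0,0,0]]])

```text
time: 15.95
tool_pos: [549.6, -108.2, 136.2]
tcp_rot: [3.141, -0.001, -3.049]
contact_force: [0.6, 0.3, -1.3]
grip_width: 43.9
finger_force: 29.8
```

```bash
python3 - <<'E'
from h import *
go((*b2w(32,75),77),np.pi+YW); snap('wrist','w5'); snap('top','t5')
E
```

```text
t 15.95 pos [ 549.6 -108.2  136.2] rot [ 3.141e+00 -1.000e-03 -3.049e+00] F [ 0.6  0.3 -1.3] w 43.9 ff 29.8
turn deg [ 0.  -0.1  0.1]
d world [  1.3   0.  -59.2] d tool now [-1.4 -0.1 59.2] d tool after turn [-1.3 -0.1 59.2]
```

View pics/w5.png

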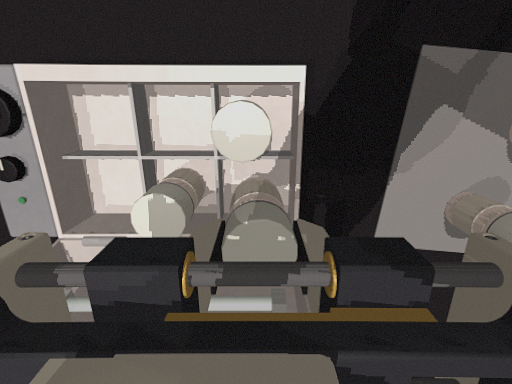

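The held jar's foot is at about (258,180), midway between the divider (col 215) and the wall (col 297), and clear of the neighbour at (165,210). Lower it.

Request:
servo_tool(deltas=[[[-0.001,0,0.018],[0,0,0]],[[0,0,0.018],[0,0,0]],[[0,0,0.012],[0,0,0]],[[0,0,0.006],[0,0,0]],[[0,0,0.004],[0,0,0]],[[0,0,0.001],[0,0,0]],[[0,0,0],[0,0,0]]])

```text
time: 16.92
tool_pos: [551.3, -109.0, 77.9]
tcp_rot: [-3.141, 0.0, -3.049]
contact_force: [0.8, 0.4, -1.2]
grip_width: 43.3
finger_force: 29.8
```

Request:
servo_tool(deltas=[[[0,0,0.001],[0,0,0]],[[0,0,0.001],[0,0,0]],[[0,0,0.001],[0,0,0]],[[0,0,0],[0,0,0]]])

```text
time: 17.42
tool_pos: [551.7, -109.0, 75.7]
tcp_rot: [-3.141, 0.002, -3.049]
contact_force: [0.2, 0.3, 5.7]
grip_width: 43.7
finger_force: 29.8
```

Request:
servo_tool(deltas=[[[0,0,0],[0,0,0]],[[0,0,0],[0,0,0]],[[0,0,0],[0,0,0]],[[0,0,-0.01],[0,0,0]],[[0,0,-0.025],[0,0,0]],[[0,0,-0.035],[0,0,0]],[[0,0,-0.03],[0,0,0]],[[0,0.02,-0.01],[0,0,0]],[[0,0.03,0],[0,0,0]],[[0,0.02,0],[0,0,0]],[[0,0,0],[0,0,0]]], fingers=0.6)

```text
time: 18.8
tool_pos: [544.1, -37.4, 184.1]
tcp_rot: [3.141, -0.001, -3.046]
contact_force: [0.8, -0.2, -0.3]
grip_width: 55.1
finger_force: 0.0
```

```bash
python3 - <<'E'
from h import *
mats(); go((471,169.7,67),np.pi+YW)
E
```

```text
area 141 wh [13 13] [563.2 131.3  91. ]
area 139 wh [13 13] [469.7 169.7  91. ]
area 142 wh [14 13] [457.6 253.4  91. ]
t 18.85 pos [544.4 -38.5 184.2] rot [-3.141e+00 -1.000e-03 -3.047e+00] F [ 0.5 -0.1  0.2] w 55.4 ff 0.0
turn deg [-0.  -0.   0.1]
d world [ -73.4  208.2 -117.2] d tool now [ 53.4 214.2 117.2] d tool after turn [ 54.  214.  117.2]
```

Request:
servo_tool(deltas=[[[0.005,0.018,0.005],[0,0,0]],[[0.009,0.036,0.009],[0,0,0]],[[0.009,0.036,0.009],[0,0,0]],[[0.009,0.036,0.009],[0,0,0]],[[0.009,0.036,0.009],[0,0,0]],[[0.008,0.034,0.009],[0,0,0]],[[0.005,0.018,0],[0,0,0]],[[0,0,0.01],[0,0,0]],[[0,0,0.018],[0,0,0]],[[0,0,0.018],[0,0,0]],[[0,0,0.015],[0,0,0]],[[0,0,0.006],[0,0,0]],[[0,0,0],[0,0,0]]], fingers=0.75)

```text
time: 20.48
tool_pos: [471.2, 168.5, 67.3]
tcp_rot: [-3.141, -0.001, -3.05]
contact_force: [0.2, 0.1, 1.0]
grip_width: 68.6
finger_force: 0.0
```

Request:
servo_tool(deltas=[[[0,0,0],[0,0,0]],[[0,0,0],[0,0,0]],[[0,0,0],[0,0,0]],[[0,0,0],[0,0,0]],[[0,0,0],[0,0,0]],[[0,0,-0.01],[0,0,0]],[[0,0,-0.025],[0,0,0]],[[0,0,-0.035],[0,0,0]],[[0,0,-0.035],[0,0,0]],[[0,0,-0.02],[0,0,0]],[[0,0,0],[0,0,0]]], fingers=0)

```text
time: 21.85
tool_pos: [471.7, 169.1, 194.0]
tcp_rot: [3.141, 0.003, -3.049]
contact_force: [0.6, 0.3, -3.6]
grip_width: 44.0
finger_force: 30.0
```

```bash
python3 - <<'E'
from h import *
go((*b2w(32,-75),77),np.pi+YW)
E
```

```text
t 21.85 pos [471.7 169.1 194. ] rot [ 3.141e+00  3.000e-03 -3.049e+00] F [ 0.6  0.3 -3.6] w 44.0 ff 30.0
turn deg [0.  0.2 0. ]
d world [  93.1 -426.7 -117. ] d tool now [ -52.9 -433.5  117. ] d tool after turn [ -53.5 -433.4  117. ]
```

Request:
servo_tool(deltas=[[[-0.003,-0.02,0],[0,0,0]],[[-0.005,-0.039,0],[0,0,0]],[[-0.005,-0.039,0],[0,0,0]],[[-0.005,-0.039,0],[0,0,0]],[[-0.005,-0.039,0],[0,0,0]],[[-0.005,-0.039,0],[0,0,0]],[[-0.005,-0.039,0],[0,0,0]],[[-0.005,-0.039,0],[0,0,0]],[[-0.005,-0.039,0],[0,0,0]],[[-0.005,-0.039,0],[0,0,0]],[[-0.004,-0.039,0],[0,0,0]],[[-0.002,-0.023,0],[0,0,0]],[[0,0,0],[0,0,0]],[[0,0,0.02],[0,0,0]],[[0,0,0.025],[0,0,0]],[[0,0,0.01],[0,0,0]],[[0,0,0],[0,0,0]]])

```text
time: 23.98
tool_pos: [564.4, -256.4, 136.8]
tcp_rot: [3.14, -0.002, -3.049]
contact_force: [0.5, 0.5, -2.7]
grip_width: 43.7
finger_force: 30.0
```

```bash
python3 - <<'E'
from h import *
go((*b2w(32,-75),77),np.pi+YW)
im,m=snap('wrist','w6')
# expected pixels: cell centre floor, held jar foot circle centre
o=bot.get_obs()['tool_pos']
print('cell floor',proj(m,[[*b2w(34,-72),12]]).round(), 'backmid cap',proj(m,[[*b2w(36,-1),100]]).round())
E
```

```text
t 23.98 pos [ 564.4 -256.4  136.8] rot [ 3.140e+00 -2.000e-03 -3.049e+00] F [ 0.5  0.5 -2.7] w 43.7 ff 30.0
turn deg [ 0.1 -0.1  0.1]
d world [  0.3  -1.2 -59.8] d tool now [-0.3 -1.3 59.8] d tool after turn [-0.2 -1.2 59.8]
cell floor [[259. 181.]] backmid cap [[350. 215.]]
```

View pics/w6.png

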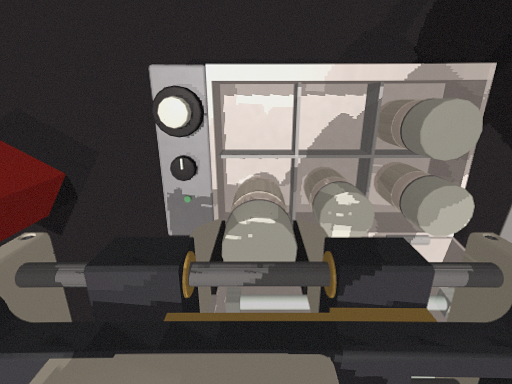

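The held jar's foot at (260,180) is centred between wall (220) and divider (297). The back-mid cap at (343,207) is clear of the finger, and the first placed jar stands at (435,205). Lower.

Request:
servo_tool(deltas=[[[0,-0.001,0.018],[0,0,0]],[[0,0,0.018],[0,0,0]],[[0,0,0.012],[0,0,0]],[[0,0,0.006],[0,0,0]],[[0,0,0.004],[0,0,0]],[[0,0,0.002],[0,0,0]],[[0,0,0.001],[0,0,0]],[[0,0,0.001],[0,0,0]],[[0,0,0],[0,0,0]]])

```text
time: 25.15
tool_pos: [565.3, -258.4, 76.9]
tcp_rot: [-3.141, 0.001, -3.049]
contact_force: [-1.1, 1.4, 5.8]
grip_width: 43.2
finger_force: 30.0
```

Request:
servo_tool(deltas=[[[0,0,0],[0,0,0]],[[0,0,0],[0,0,0]],[[0,0,0],[0,0,0]],[[0,0,-0.01],[0,0,0]],[[0,0,-0.025],[0,0,0]],[[0,0,-0.035],[0,0,0]],[[0,0,-0.03],[0,0,0]],[[0.01,0.03,-0.01],[0,0,0]],[[0.03,0.04,0],[0,0,0]],[[0.03,0.04,0],[0,0,0]],[[0.01,0.04,0],[0,0,0]],[[0,0.04,0],[0,0,9]],[[0,0,0],[0,0,9]],[[0,0,0],[0,0,9]],[[0,0,0],[0,0,9]],[[0,0,0],[0,0,9]],[[0,0,0],[0,0,0]]], fingers=0.6)

```text
time: 27.28
tool_pos: [467.9, -76.5, 186.2]
tcp_rot: [3.141, 0.001, 2.45]
contact_force: [0.0, -0.3, 0.3]
grip_width: 55.2
finger_force: 0.0
```

```bash
python3 - <<'E'
from h import *
mats(); go((564,131.3,67),np.pi+YW-np.pi/4)
E
```

```text
area 141 wh [13 13] [563.2 131.3  91. ]
area 142 wh [14 13] [457.6 253.4  91. ]
t 27.32 pos [467.9 -76.5 186.1] rot [3.141e+00 1.000e-03 2.452e+00] F [0.2 0.8 0.6] w 54.8 ff 0.0
turn deg [0.  0.  0.2]
d world [  96.1  207.8 -119.1] d tool now [ 58.2 221.4 119.1] d tool after turn [ 58.9 221.3 119.1]
```

Request:
servo_tool(deltas=[[[0.005,0.018,0.005],[0,0,0]],[[0.01,0.037,0.01],[0,0,0]],[[0.01,0.037,0.01],[0,0,0]],[[0.01,0.037,0.01],[0,0,0]],[[0.01,0.037,0.01],[0,0,0]],[[0.01,0.037,0.005],[0,0,0]],[[0.004,0.018,0],[0,0,0]],[[0,0,0.01],[0,0,0]],[[0,0,0.018],[0,0,0]],[[0,0,0.018],[0,0,0]],[[0,0,0.016],[0,0,0]],[[0,0,0.007],[0,0,0]],[[0,0,0],[0,0,0]]], fingers=0.75)

```text
time: 28.95
tool_pos: [563.3, 130.8, 66.3]
tcp_rot: [-3.141, -0.0, 2.448]
contact_force: [0.8, -0.5, 0.5]
grip_width: 69.0
finger_force: 0.0
```

Request:
servo_tool(deltas=[[[0,0,0],[0,0,0]],[[0,0,0],[0,0,0]],[[0,0,0],[0,0,0]],[[0,0,0],[0,0,0]],[[0,0,0],[0,0,0]],[[0,0,-0.01],[0,0,0]],[[0,0,-0.025],[0,0,0]],[[0,0,-0.035],[0,0,0]],[[0,0,-0.035],[0,0,0]],[[0,0,-0.02],[0,0,0]],[[0,0,0],[0,0,0]]], fingers=0)

```text
time: 30.32
tool_pos: [564.2, 131.4, 193.2]
tcp_rot: [3.139, 0.002, 2.449]
contact_force: [-0.0, -0.3, -3.7]
grip_width: 43.6
finger_force: 30.0
```

```bash
python3 - <<'E'
from h import *
go((*b2w(-34,-1),77),np.pi+YW-np.pi/4)
E
```

```text
t 30.32 pos [564.2 131.4 193.2] rot [3.139e+00 2.000e-03 2.449e+00] F [-0.  -0.3 -3.7] w 43.6 ff 30.0
turn deg [0.1 0.1 0. ]
d world [ -72.  -321.4 -116.2] d tool now [-149.6 -293.5  115.9] d tool after turn [-150.  -293.2  116.2]
```

Request:
servo_tool(deltas=[[[-0.008,-0.016,0],[0,0,0]],[[-0.018,-0.035,0],[0,0,0]],[[-0.018,-0.035,0],[0,0,0]],[[-0.018,-0.035,0],[0,0,0]],[[-0.018,-0.035,0],[0,0,0]],[[-0.018,-0.035,0],[0,0,0]],[[-0.018,-0.035,0],[0,0,0]],[[-0.018,-0.035,0],[0,0,0]],[[-0.01,-0.02,0],[0,0,0]],[[-0.006,-0.012,0],[0,0,0]],[[0,0,0],[0,0,0]],[[0,0,0.02],[0,0,0]],[[0,0,0.025],[0,0,0]],[[0,0,0.01],[0,0,0]],[[0,0,0],[0,0,0]]])

```text
time: 32.2
tool_pos: [491.6, -189.3, 136.2]
tcp_rot: [-3.141, -0.001, 2.449]
contact_force: [0.9, 0.6, -2.5]
grip_width: 43.1
finger_force: 30.0
```

```bash
python3 - <<'E'
from h import *
go((*b2w(-34,-1),77),np.pi+YW-np.pi/4)
snap('wrist','w7')
E
```

```text
t 32.2 pos [ 491.6 -189.3  136.2] rot [-3.141e+00 -1.000e-03  2.449e+00] F [ 0.9  0.6 -2.5] w 43.1 ff 30.0
turn deg [-0.  -0.1  0.1]
d world [  0.7  -0.7 -59.2] d tool now [-1.  -0.1 59.2] d tool after turn [-0.9 -0.1 59.2]
```

View pics/w7.png

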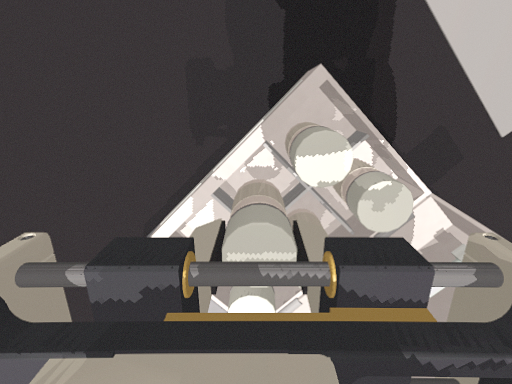

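The held jar (258,215) is over the front-middle cell, and the front-left jar (320,155) and back-left jar (380,200) are clear of the fingers. Lower.

Request:
servo_tool(deltas=[[[-0.001,0,0.018],[0,0,0]],[[0,0,0.018],[0,0,0]],[[0,0,0.012],[0,0,0]],[[0,0,0.006],[0,0,0]],[[0,0,0.004],[0,0,0]],[[0,0,0.002],[0,0,0]],[[0,0,0.001],[0,0,0]],[[0,0,0.001],[0,0,0]],[[0,0,0],[0,0,0]]])

```text
time: 33.38
tool_pos: [492.9, -191.0, 75.9]
tcp_rot: [3.142, 0.002, 2.449]
contact_force: [-1.9, -0.4, 6.7]
grip_width: 43.4
finger_force: 30.0
```

Request:
servo_tool(deltas=[[[0,0,0],[0,0,0]],[[0,0,0],[0,0,0]],[[0,0,0],[0,0,0]],[[0,0,-0.01],[0,0,0]],[[0,0,-0.025],[0,0,0]],[[0,0,-0.035],[0,0,0]],[[0,0,-0.03],[0,0,0]],[[0.005,0.02,-0.01],[0,0,0]],[[0.02,0.03,0],[0,0,0]],[[0.01,0.01,0],[0,0,0]],[[0,0,0],[0,0,0]]], fingers=0.62)

```text
time: 34.75
tool_pos: [503.8, -121.6, 184.9]
tcp_rot: [-3.141, 0.0, 2.45]
contact_force: [-0.1, 0.0, -0.0]
grip_width: 56.6
finger_force: 0.0
```

```bash
python3 - <<'E'
from h import *
mats(); go((459,253.5,67),np.pi+YW-np.pi/4)
E
```

```text
area 142 wh [14 13] [457.6 253.4  91. ]
t 34.8 pos [ 503.9 -122.3  184.8] rot [-3.141  0.     2.449] F [-0.6 -1.2  1.1] w 57.0 ff 0.0
turn deg [-0.   0.   0.1]
d world [ -44.9  375.8 -117.8] d tool now [274.5 260.8 117.6] d tool after turn [274.7 260.4 117.8]
```

Request:
servo_tool(deltas=[[[0.009,0.0087,0],[0,0,0]],[[0.0285,0.027,0.005],[0,0,0]],[[0.0285,0.027,0.005],[0,0,0]],[[0.0285,0.027,0.005],[0,0,0]],[[0.0285,0.027,0.005],[0,0,0]],[[0.0285,0.027,0.005],[0,0,0]],[[0.0285,0.027,0.005],[0,0,0]],[[0.0285,0.027,0.005],[0,0,0]],[[0.0285,0.027,0.005],[0,0,0]],[[0.0285,0.027,0.005],[0,0,0]],[[0.009,0.0087,0.005],[0,0,0]],[[0,0,0.01],[0,0,0]],[[0,0,0.018],[0,0,0]],[[0,0,0.018],[0,0,0]],[[0,0,0.016],[0,0,0]],[[0,0,0.005],[0,0,0]],[[0,0,0],[0,0,0]]], fingers=0.75)

```text
time: 36.92
tool_pos: [459.2, 252.7, 67.4]
tcp_rot: [-3.141, -0.0, 2.447]
contact_force: [-0.0, 0.1, -0.5]
grip_width: 69.0
finger_force: 0.0
```

Request:
servo_tool(deltas=[[[0,0,0],[0,0,0]],[[0,0,0],[0,0,0]],[[0,0,0],[0,0,0]],[[0,0,0],[0,0,0]],[[0,0,0],[0,0,0]],[[0,0,-0.01],[0,0,0]],[[0,0,-0.025],[0,0,0]],[[0,0,-0.035],[0,0,0]],[[0,0,-0.035],[0,0,0]],[[0,0,-0.02],[0,0,0]],[[0,0,0],[0,0,0]]], fingers=0)

```text
time: 38.3
tool_pos: [459.8, 253.9, 194.1]
tcp_rot: [3.139, 0.002, 2.449]
contact_force: [-0.0, -0.5, -2.7]
grip_width: 43.3
finger_force: 30.0
```

```bash
python3 - <<'E'
from h import *
go((*b2w(-34,-73),77),np.pi+YW-np.pi/4)
E
```

```text
t 38.3 pos [459.8 253.9 194.1] rot [3.139e+00 2.000e-03 2.449e+00] F [-0.  -0.5 -2.7] w 43.3 ff 30.0
turn deg [0.2 0.1 0. ]
d world [  39.1 -515.6 -117.1] d tool now [-359.2 -372.   116.6] d tool after turn [-359.6 -371.5  117.1]
```

Request:
servo_tool(deltas=[[[-0.0088,-0.0088,0],[0,0,0]],[[-0.0285,-0.0295,0],[0,0,0]],[[-0.0285,-0.0295,0],[0,0,0]],[[-0.0285,-0.0295,0],[0,0,0]],[[-0.0285,-0.0295,0],[0,0,0]],[[-0.0285,-0.0295,0],[0,0,0]],[[-0.0285,-0.0295,0],[0,0,0]],[[-0.0285,-0.0295,0],[0,0,0]],[[-0.0285,-0.0295,0],[0,0,0]],[[-0.0285,-0.0295,0],[0,0,0]],[[-0.0285,-0.0295,0],[0,0,0]],[[-0.0285,-0.0295,0],[0,0,0]],[[-0.0285,-0.0295,0],[0,0,0]],[[-0.0088,-0.0088,0],[0,0,0]],[[0,0,0],[0,0,0]],[[0,0,0.02],[0,0,0]],[[0,0,0.025],[0,0,0]],[[0,0,0.01],[0,0,0]],[[0,0,0],[0,0,0]]])

```text
time: 40.67
tool_pos: [498.1, -261.0, 137.2]
tcp_rot: [-3.142, -0.002, 2.449]
contact_force: [0.2, -0.8, -1.6]
grip_width: 43.6
finger_force: 30.0
```

```bash
python3 - <<'E'
from h import *
go((*b2w(-34,-73),77),np.pi+YW-np.pi/4)
snap('wrist','w8')
E
```

```text
t 40.67 pos [ 498.1 -261.   137.2] rot [-3.142e+00 -2.000e-03  2.449e+00] F [ 0.2 -0.8 -1.6] w 43.6 ff 30.0
turn deg [-0.  -0.1  0.1]
d world [  0.8  -0.6 -60.2] d tool now [-1.1  0.1 60.2] d tool after turn [-1.   0.1 60.2]
```

View pics/w8.png

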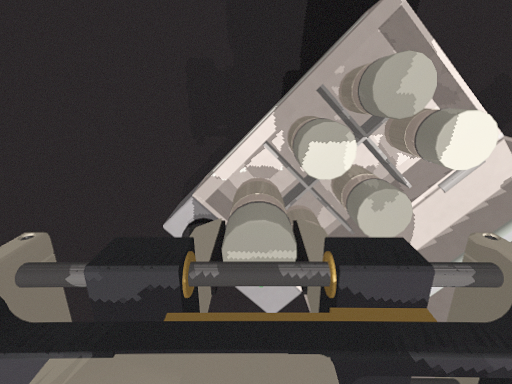

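The held jar (258,215) is over the front-right cell and the other five jars stand in theirs. The button bezel at (200,228) is off the finger path. Lower.

Request:
servo_tool(deltas=[[[-0.001,0,0.018],[0,0,0]],[[0,0,0.018],[0,0,0]],[[0,0,0.012],[0,0,0]],[[0,0,0.006],[0,0,0]],[[0,0,0.004],[0,0,0]],[[0,0,0.002],[0,0,0]],[[0,0,0.001],[0,0,0]],[[0,0,0.001],[0,0,0]],[[0,0,0],[0,0,0]]])

```text
time: 41.85
tool_pos: [499.5, -263.1, 76.9]
tcp_rot: [-3.142, 0.002, 2.449]
contact_force: [-1.0, 0.7, 5.8]
grip_width: 43.4
finger_force: 30.0
```

Request:
servo_tool(deltas=[[[0,0,0],[0,0,0]],[[0,0,0],[0,0,0]],[[0,0,0],[0,0,0]],[[0,0,-0.01],[0,0,0]],[[0,0,-0.025],[0,0,0]],[[0,0,-0.035],[0,0,0]],[[0,0,-0.04],[0,0,0]],[[0,0,-0.04],[0,0,9]],[[0,0,-0.04],[0,0,9]],[[0,0,-0.02],[0,0,9]],[[0,0,0],[0,0,9]],[[0,0,0],[0,0,9]],[[0,0,0],[0,0,0]]], fingers=0.6)

```text
time: 43.48
tool_pos: [499.0, -262.6, 286.2]
tcp_rot: [3.141, 0.0, 1.665]
contact_force: [0.0, 0.0, 0.1]
grip_width: 55.1
finger_force: 0.0
```

```bash
python3 - <<'E'
from h import *
go((691.5,-173.5,300),np.pi/2+YW)
im,m=snap('top','t9')
a=cv2.resize(im[110:235,140:365],None,fx=3.5,fy=3.5,interpolation=cv2.INTER_CUBIC);cv2.imwrite('pics/c9.png',a[:,:,::-1])
E
```

```text
t 43.48 pos [ 499.  -262.6  286.2] rot [3.141 0.    1.665] F [0.  0.  0.1] w 55.1 ff 0.0
turn deg [0.  0.  0.1]
d world [192.5  89.1  13.8] d tool now [ 70.6 200.  -13.7] d tool after turn [ 71.  199.8 -13.8]
```

View pics/c9.png

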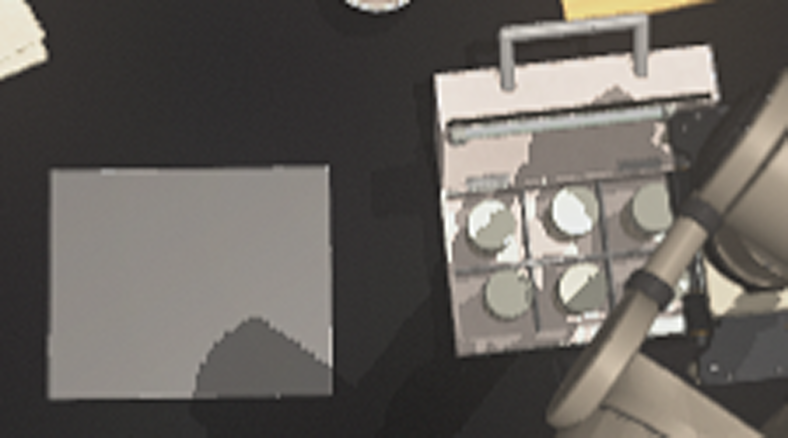

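The mat is empty and the jars stand in their cells; the bar is visible at crop (503,32)–(645,18). I'll locate it from the top view and check that against the release pose.

```bash
python3 - <<'E'
from h import *
T,m=load('top0'); m=np.load('pics/t9.npy',allow_pickle=True).item()
u=(np.array([(503,32),(645,18)])+.5)/3.5-.5+[140,110]
p=plane(m,u,234);print(p.round(1),p.mean(0),[w2b(q).round(1) for q in p])
print(b2w(168,0))
E
```

```text
[[ 689.3 -114.4  234. ]
 [ 698.7 -228.8  234. ]] [ 694.0133683  -171.59359032  234.        ] [array([169.2,  56.1]), array([168.1, -58.6])]
[ 693.28952533 -170.36579404]
```

Request:
servo_tool(deltas=[[[0,0,-0.014],[0,0,0]],[[0.012,0.033,0],[0,0,0]],[[0.012,0.034,0],[0,0,0]],[[0.012,0.034,0],[0,0,0]],[[0.012,0.034,0],[0,0,0]],[[0.012,0.034,0],[0,0,0]],[[0.012,0.033,0],[0,0,0]],[[0,0,0],[0,0,0]],[[0,0,0.025],[0,0,0]],[[0,0,0.025],[0,0,0]],[[0,0,0],[0,0,0]]], fingers=0.38)

```text
time: 44.9
tool_pos: [692.0, -172.7, 248.4]
tcp_rot: [-3.138, -0.001, 1.663]
contact_force: [-0.2, -0.2, -0.2]
grip_width: 34.7
finger_force: 0.0
```

```bash
python3 - <<'E'
from h import *
go((693.5,-172,225),np.pi/2+YW)
E
```

```text
t 44.9 pos [ 692.  -172.7  248.4] rot [-3.138e+00 -1.000e-03  1.663e+00] F [-0.2 -0.2 -0.2] w 34.7 ff 0.0
turn deg [-0.2 -0.1  0. ]
d world [  1.5   0.7 -23.4] d tool now [ 0.5  1.6 23.3] d tool after turn [ 0.6  1.5 23.4]
```

Request:
servo_tool(deltas=[[[0,0.0015,0.008],[0,0,0]],[[0,0,0.009],[0,0,0]],[[0,0,0.006],[0,0,0]],[[0,0,0],[0,0,0]]])

```text
time: 45.4
tool_pos: [694.8, -172.1, 226.0]
tcp_rot: [-3.14, -0.0, 1.663]
contact_force: [0.1, 0.9, -0.4]
grip_width: 35.0
finger_force: 0.0
```

Request:
servo_tool(deltas=[[[0,0,0],[0,0,0]],[[0,0,0],[0,0,0]],[[0,0,0],[0,0,0]],[[0,0,0],[0,0,0]],[[0,0,0],[0,0,0]]], fingers=0)

```text
time: 46.02
tool_pos: [693.5, -172.4, 226.9]
tcp_rot: [-3.138, -0.0, 1.663]
contact_force: [-7.2, -0.3, 2.4]
grip_width: 11.2
finger_force: 30.0
```

```bash
python3 - <<'E'
import numpy as np
a0=np.arctan2(62,-186)
th=np.r_[1.75,1.75-np.cumsum([.03,.05,.07]+[.08]*18+[.06,.04,.03,.02,.01])];print(th[[0,10,12,-1]],len(th))
P=196*np.c_[np.cos(a0-th),np.sin(a0-th)]
d=np.diff(P,axis=0);print([(float(round(x/1000,4)),float(round(-z/1000,4))) for x,z in d])
from h import *
go(None)
E
```

```text
[ 1.7500000e+00  1.0400000e+00  8.8000000e-01 -4.4408921e-16] 27
[(-0.0052, -0.0027), (-0.0088, -0.0042), (-0.0127, -0.0052), (-0.0149, -0.0048), (-0.0153, -0.0036), (-0.0155, -0.0024), (-0.0156, -0.0011), (-0.0157, 0.0001), (-0.0156, 0.0014), (-0.0155, 0.0026), (-0.0152, 0.0039), (-0.0148, 0.0051), (-0.0144, 0.0062), (-0.0138, 0.0074), (-0.0132, 0.0084), (-0.0125, 0.0095), (-0.0117, 0.0104), (-0.0108, 0.0113), (-0.0099, 0.0122), (-0.0089, 0.0129), (-0.0078, 0.0136), (-0.0051, 0.0106), (-0.0031, 0.0072), (-0.0021, 0.0055), (-0.0013, 0.0037), (-0.0006, 0.0019)]
t 46.02 pos [ 693.5 -172.4  226.9] rot [-3.138 -0.     1.663] F [-7.2 -0.3  2.4] w 11.2 ff 30.0
```

Request:
servo_tool(deltas=[[[0,-0.0052,-0.0027],[0,0,0]],[[0,-0.0088,-0.0042],[0,0,0]],[[0,-0.0127,-0.0052],[0,0,0]],[[0,-0.0149,-0.0048],[0,0,0]],[[0,-0.0153,-0.0036],[0,0,0]],[[0,-0.0155,-0.0024],[0,0,0]],[[0,-0.0156,-0.0011],[0,0,0]],[[0,-0.0157,0.0001],[0,0,0]],[[0,-0.0156,0.0014],[0,0,0]],[[0,-0.0155,0.0026],[0,0,0]],[[0,-0.0152,0.0039],[0,0,0]],[[0,-0.0148,0.0051],[0,0,0]],[[0,0,0],[0,0,0]]])

```text
time: 47.65
tool_pos: [529.9, -187.1, 238.4]
tcp_rot: [-3.142, -0.0, 1.663]
contact_force: [-1.9, 1.1, 4.8]
grip_width: 11.2
finger_force: 30.0
```

```bash
python3 - <<'E'
from h import *
go(None)
o=bot.get_obs()['tool_pos'];b=w2b(o);v=np.array([b[0]-74,o[2]+9.5-62]);print(b,np.linalg.norm(v),np.arctan2(62,-186)-np.arctan2(v[1],v[0]))
E
```

```text
t 47.65 pos [ 529.9 -187.1  238.4] rot [-3.142 -0.     1.663] F [-1.9  1.1  4.8] w 11.2 ff 30.0
[ 3.74327962 -1.63347002] 198.74018615741733 0.8877246194734614
```

Request:
servo_tool(deltas=[[[0,-0.0072,0.0031],[0,0,0]],[[0,-0.0072,0.0031],[0,0,0]],[[0,-0.0138,0.0074],[0,0,0]],[[0,-0.0132,0.0084],[0,0,0]],[[0,-0.0125,0.0095],[0,0,0]],[[0,-0.0117,0.0104],[0,0,0]],[[0,-0.0108,0.0113],[0,0,0]],[[0,-0.0099,0.0122],[0,0,0]],[[0,-0.0089,0.0129],[0,0,0]],[[0,-0.0039,0.0068],[0,0,0]],[[0,-0.0039,0.0068],[0,0,0]],[[0,0,0],[0,0,0]]])

```text
time: 49.15
tool_pos: [427.9, -196.5, 145.2]
tcp_rot: [-3.14, -0.001, 1.663]
contact_force: [-4.0, 3.4, 0.7]
grip_width: 11.0
finger_force: 30.0
```

Request:
servo_tool(deltas=[[[0,-0.0025,0.0053],[0,0,0]],[[0,-0.0026,0.0053],[0,0,0]],[[0,-0.0016,0.0036],[0,0,0]],[[0,-0.0015,0.0036],[0,0,0]],[[0,-0.001,0.0028],[0,0,0]],[[0,-0.001,0.0027],[0,0,0]],[[0,-0.0007,0.0018],[0,0,0]],[[0,-0.0006,0.0019],[0,0,0]],[[0,-0.0006,0.0015],[0,0,0]],[[0,0,0],[0,0,0]],[[0,0,0],[0,0,0]]])

```text
time: 50.52
tool_pos: [415.8, -197.6, 117.0]
tcp_rot: [-3.14, -0.001, 1.663]
contact_force: [-5.6, 2.7, -0.3]
grip_width: 11.2
finger_force: 30.0
```

```bash
python3 - <<'E'
from h import *
go(None)
o=bot.get_obs()['tool_pos'];b=w2b(o);v=np.array([b[0]-74,o[2]+9.5-62]);print(b,np.linalg.norm(v),np.arctan2(62,-186)-np.arctan2(v[1],v[0]))
E
```

```text
t 50.52 pos [ 415.8 -197.6  117. ] rot [-3.140e+00 -1.000e-03  1.663e+00] F [-5.6  2.7 -0.3] w 11.2 ff 30.0
[-110.80535857   -1.64551958] 195.7401673402324 0.014082492402934133
```

Request:
servo_tool(deltas=[[[0,-0.0003,0.001],[0,0,0]],[[0,-0.0003,0.001],[0,0,0]],[[0,0,0.001],[0,0,0]],[[0,0,0.001],[0,0,0]],[[0,0,0],[0,0,0]],[[0,0,0],[0,0,0]]])

```text
time: 51.28
tool_pos: [414.4, -197.7, 112.9]
tcp_rot: [-3.138, -0.001, 1.664]
contact_force: [-8.1, 0.4, -0.1]
grip_width: 10.9
finger_force: 30.0
```

```bash
python3 - <<'E'
from h import *
go(None); im,m=snap('side','side10'); S,_=load('side0')
b=np.hstack([cv2.resize(x[190:285,215:310],None,fx=4,fy=4,interpolation=cv2.INTER_CUBIC) for x in (S,im)])
cv2.imwrite('pics/c10.png',b[:,:,::-1])
E
```

```text
t 51.27 pos [ 414.4 -197.7  112.9] rot [-3.138e+00 -1.000e-03  1.664e+00] F [-8.1  0.4 -0.1] w 10.9 ff 30.0
```

View pics/c10.png

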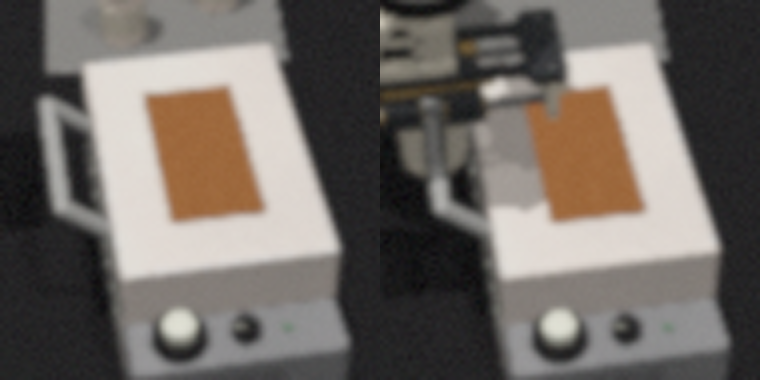

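The crop pair shows the hood in the same place as at the start: window corner (265,210) vs (645,210) = 265+380, and the front-right corner likewise. The cover is therefore down. I'll quantify with phase correlation.

```bash
python3 - <<'E'
from h import *
im,m=load('side10'); S,_=load('side0')
for (x0,y0,x1,y1) in [(246,228,302,262),(262,205,302,245)]:
    f=lambda a:np.float32(cv2.cvtColor(a[y0:y1,x0:x1],cv2.COLOR_RGB2GRAY)); print(cv2.phaseCorrelate(f(S),f(im),cv2.createHanningWindow((x1-x0,y1-y0),cv2.CV_32F)))
p=[ [*b2w(-78,-100),110] ]; print(proj(m,p)-proj(m,[[*b2w(-78+.03*48,-100),105.4]]))
E
```

```text
((0.13230673454424036, 0.006645771122492761), 0.9526545546672962)
((0.2733152642675343, 0.0898789982700201), 0.9653190356492997)
[[-0.56672236 -1.05781406]]
```

Shift is under 0.1 px, where 0.03 rad would give about 1 px, so the cover is fully down. Release and rise, and measure the button from the stored views.

Request:
servo_tool(deltas=[[[0,0,0],[0,0,0]],[[0,0,0],[0,0,0]],[[0,0,0],[0,0,0]],[[0,0,-0.008],[0,0,0]],[[0,0,-0.02],[0,0,0]],[[0,0,-0.03],[0,0,0]],[[0,0,-0.02],[0,0,0]],[[0,0,0],[0,0,0]]], fingers=0.38)

```text
time: 52.32
tool_pos: [416.7, -198.6, 192.8]
tcp_rot: [3.138, 0.003, 1.663]
contact_force: [-1.0, -0.1, 0.2]
grip_width: 34.9
finger_force: 0.0
```

```bash
python3 - <<'E'
from h import *
def blob(f,x0,y0,x1,y1,t):
    im,m=load(f); g=(im[y0:y1,x0:x1].min(2)>t).astype(np.uint8); n,l,s,c=cv2.connectedComponentsWithStats(g); i=1+np.argmax(s[1:,4]); print(f,s[i],c[i]+[x0,y0]); return m,c[i]+[x0,y0]
a=blob('top0',343,185,355,198,150);b=blob('side0',250,262,270,282,130);c=blob('w6',155,95,195,130,110)
for p,q in ((a,b),(a,c),(b,c)): print(tri(p[0],[p[1]],q[0],[q[1]]).round(1))
im,m=snap('side','side11');S,_=load('side0')
f=lambda x:np.float32(cv2.cvtColor(x[228:262,246:302],cv2.COLOR_RGB2GRAY)); print(cv2.phaseCorrelate(f(S),f(im),cv2.createHanningWindow((56,34),cv2.CV_32F)))
go(None)
E
```

```text
top0 [ 3  2  7  8 44] [349.  190.5]
side0 [ 5  4  9  9 66] [259.22727273 270.36363636]
w6 [  2   1  33  33 789] [172.91634981 111.64131812]
[[ 497.5 -326.6   82.1    2.2]]
[[ 497.  -327.4   79.2    0.7]]
[[ 497.8 -326.5   82.1    1.4]]
((0.03570988885385873, -0.029671887129811836), 0.9617753245212414)
t 52.38 pos [ 416.1 -198.2  191.6] rot [3.140e+00 1.000e-03 1.663e+00] F [ 0.2 -0.  -0.3] w 35.1 ff 0.0
```

```bash
python3 - <<'E'
from h import *
go((497.4,-327,105),np.pi/2+YW)
E
```

```text
t 52.38 pos [ 416.1 -198.2  191.6] rot [3.140e+00 1.000e-03 1.663e+00] F [ 0.2 -0.  -0.3] w 35.1 ff 0.0
turn deg [0.1 0.1 0. ]
d world [  81.3 -128.8  -86.6] d tool now [-135.6   69.    86.9] d tool after turn [-135.7   69.1   86.6]
```

Request:
servo_tool(deltas=[[[-0.0135,0.007,0],[0,0,0]],[[-0.027,0.0138,0],[0,0,0]],[[-0.027,0.0138,0],[0,0,0]],[[-0.027,0.0138,0],[0,0,0]],[[-0.027,0.0138,0],[0,0,0]],[[-0.0135,0.007,0.02],[0,0,0]],[[0,0,0.035],[0,0,0]],[[0,0,0.02],[0,0,0]],[[0,0,0.008],[0,0,0]],[[0,0,0],[0,0,0]],[[0,0,0],[0,0,0]]], fingers=0)

```text
time: 53.75
tool_pos: [497.7, -326.6, 108.9]
tcp_rot: [3.14, 0.001, 1.663]
contact_force: [0.1, -0.4, 0.8]
grip_width: 0.1
finger_force: 0.0
```

Request:
servo_tool(deltas=[[[0,0,0.004],[0,0,0]],[[0,0,0.004],[0,0,0]],[[0,0,0.004],[0,0,0]],[[0,0,0.004],[0,0,0]],[[0,0,0.004],[0,0,0]],[[0,0,0],[0,0,0]]])

```text
time: 54.5
tool_pos: [497.0, -325.9, 87.7]
tcp_rot: [-3.141, -0.0, 1.663]
contact_force: [0.1, -0.7, 0.3]
grip_width: 0.7
finger_force: 0.0
```

Request:
servo_tool(deltas=[[[0,0,0.003],[0,0,0]],[[0,0,0.003],[0,0,0]],[[0,0,0.002],[0,0,0]],[[0,0,0.002],[0,0,0]],[[0,0,0],[0,0,0]]])

```text
time: 55.12
tool_pos: [497.3, -326.2, 78.4]
tcp_rot: [3.141, 0.001, 1.663]
contact_force: [0.1, 0.6, 4.8]
grip_width: 0.6
finger_force: 2.3
```

Request:
servo_tool(deltas=[[[0,0,0.001],[0,0,0]],[[0,0,0.001],[0,0,0]],[[0,0,0.001],[0,0,0]],[[0,0,0],[0,0,0]]])

```text
time: 55.62
tool_pos: [497.4, -326.3, 77.9]
tcp_rot: [3.14, 0.002, 1.663]
contact_force: [-4.5, 3.4, 21.4]
grip_width: 0.5
finger_force: 10.8
```

Force rose from 5 N to 21 N with no further travel, so the button has bottomed. I retract in steps to confirm the spring travel.

Request:
servo_tool(deltas=[[[0,0,0],[0,0,0]],[[0,0,-0.002],[0,0,0]],[[0,0,-0.002],[0,0,0]],[[0,0,-0.001],[0,0,0]],[[0,0,0],[0,0,0]]])

```text
time: 56.25
tool_pos: [497.3, -326.2, 80.1]
tcp_rot: [3.141, 0.0, 1.663]
contact_force: [-0.6, -1.4, 3.2]
grip_width: 0.3
finger_force: 1.9
```

Request:
servo_tool(deltas=[[[0,0,-0.002],[0,0,0]],[[0,0,0],[0,0,0]],[[0,0,0],[0,0,0]]])

```text
time: 56.62
tool_pos: [497.3, -326.2, 82.0]
tcp_rot: [3.141, 0.0, 1.663]
contact_force: [1.0, -0.4, 3.1]
grip_width: 0.2
finger_force: 1.3
```

Request:
servo_tool(deltas=[[[0,0,-0.002],[0,0,0]],[[0,0,0],[0,0,0]],[[0,0,0],[0,0,0]]])

```text
time: 57.0
tool_pos: [497.0, -326.1, 84.0]
tcp_rot: [-3.141, -0.0, 1.663]
contact_force: [0.7, -0.5, 1.6]
grip_width: 0.2
finger_force: 0.7
```

The spring force falls smoothly over 78–84 mm, so it made the full 6 mm travel. Retreat, check and hand in.

Request:
servo_tool(deltas=[[[0,0,-0.005],[0,0,0]],[[0,0,-0.02],[0,0,0]],[[0,0,-0.03],[0,0,0]],[[0,0,-0.03],[0,0,0]],[[0,-0.03,-0.02],[0,0,0]],[[0,-0.03,0],[0,0,0]],[[0,0,0],[0,0,0]],[[0,0,0],[0,0,0]]])

```text
time: 58.0
tool_pos: [437.7, -331.6, 189.1]
tcp_rot: [3.141, -0.0, 1.663]
contact_force: [-0.1, 0.3, 1.8]
grip_width: 0.6
finger_force: 0.0
```

```bash
python3 - <<'E'
from h import *
go(None); im,m=snap('side','side12');S,_=load('side0')
f=lambda x:np.float32(cv2.cvtColor(x[205:262,255:302],cv2.COLOR_RGB2GRAY)); print(cv2.phaseCorrelate(f(S),f(im),cv2.createHanningWindow((47,57),cv2.CV_32F)))
for nm,(x0,y0,x1,y1) in dict(carton=(280,300,330,372),syrup=(248,110,276,152)).items():
    print(nm,np.abs(S[y0:y1,x0:x1].astype(int)-im[y0:y1,x0:x1]).mean())
if input('') if False else True: print(bot.close_job())
E
```

```text
t 58.0 pos [ 437.7 -331.6  189.1] rot [ 3.141 -0.     1.663] F [-0.1  0.3  1.8] w 0.6 ff 0.0
((-0.18916194591232482, -0.04181212569530146), 0.4964703693985939)
carton 2.1275925925925927
syrup 28.84438775510204
the job is handed in; nothing more can be done
None
```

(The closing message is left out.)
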